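# Feed a loaf into the bread slicer with the push stick

### The job

Take the wooden push stick by its handle and use it to push the loaf along the slicer's bed, under the wire guard, until the loaf is fully home against the end stop inside, then hold it pressed there for a moment with about 10 N beyond what it takes to slide it: feel for the stop, and do not crush the loaf (never over 15 N on the stop, or a push of over 25 N in all). Keep the gripper itself off the loaf and off the slicer. Then draw the stick out and lay it flat on the counter, clear of the slicer, leaving the jar, tongs and bread roll where they are.

Things in the scene. Friction and masses are not known exactly. Their poses are not given: they have to be found in the camera images.
- slicer: Switched-off bread slicer, fixed. Origin on the counter under the middle of the guard's mouth; x is the feed direction, y across, z up. Flat bed x -250 to 250 mm, 130 wide, top at z 15. Infeed, x -240 to 0: open above, low fences with tops at z 30, inner faces at y +50 and -52. Caged tunnel x 0 to 250, y -72 to 64, 122 high. White motor housing x 255 to 415, 220 wide, 200 high.
- mouth (a point): Middle of the guard's mouth, on the bed top (slicer x 0, y 0, z 15 mm). The opening is 97 mm high above the bed, 112 mm wide between the hoop posts; wire bars roof the tunnel. Inside, the fence at y +50 goes on, 65 mm high.
- cheek_face (a point): Point on the white sprung cheek that juts into the tunnel opposite the y +50 fence (slicer x 75, y -35, z 42 mm). Its face slants in from y -55 at x 20 to y -35 at x 75, then stays at -35 to x 200. It gives way sideways up to 14 mm under about 2 to 5 N, squeezing the loaf lightly against the fence: sliding in, the loaf drags at some 3 to 10 N.
- stop: Dark steel end stop plate standing on the bed inside the tunnel, fixed and rigid, 88 wide, 75 high, 8 thick. Its place along the lane differs from run to run (face at slicer x about 170 to 210). Origin at the foot of the middle of the face that meets the loaf, x in the feed direction, z up.
- loaf: Crusty tin loaf, 140 long (x, the feed direction), 90 wide, 89 high, domed top, flat ends, about 0.4 kg (0.3 to 0.55), rigid. Origin at the centre of its underside. It lies on the infeed bed in the lane, short of the guard, a little off centre and askew.
- loaf_front (a point): Centre of the loaf's front end face (25 mm above its underside, 70 mm ahead of its origin): the face to seat against the stop.
- loaf_back (a point): Centre of the loaf's rear end face (25 mm above its underside): the face to push on.
- stick: Plain wooden push stick, 0.25 kg, lying flat on the counter with its handle up. Origin on its underside below the handle's centre; x towards its pushing end, z up. Bar 30 wide, 20 high, x -50 to +155; at the front a flat push shoe 50 wide, 50 high, 15 thick, its face at x +170. Handle: upright block 50 long (x), 24 thick (y), standing on the bar up to z 72 mm, centred on the origin. Centre of mass about 35 mm ahead of the handle's centre.
- stick_tip (a point): Centre of the push shoe's front face (x 170, z 25 mm of the stick).
- stick_grip (a point): Middle of the handle, 50 mm above the stick's underside: a good place to grip, across the 24 mm thickness.
- jar: Bystander: amber jar with a brass lid, 68 across, 100 high. Origin at the centre of its underside.
- tongs: Bystander: steel serving tongs lying flat, 220 long. Origin near the middle, on the counter.
- roll: Bystander: small round bread roll, 80 across, 48 high. Origin at the centre of its underside.
Mind the look-alikes: they are no part of the job. What is shaped like the loaf but green or turquoise is not meant.

How it is judged:
On the way, in this order (a step that is already met when the one before it is completed fails the run):
1. the loaf's front end goes in under the guard, pushed by the stick (stick touching the loaf, front face more than 30 mm past the mouth) (x of loaf_front in the frame of slicer above 0.03 m and contact force between stick and loaf above 0.3 N), for 0.02 s.
2. the loaf is pressed home against the end stop by the stick with more than 5 N (contact force between loaf and stop above 5 N and contact force between stick and loaf above 5 N and x of loaf_front in the frame of stop above -0.003 m), for 0.2 s.
At the end, for the whole second after the job is handed in: The loaf stands at rest in the tunnel, upright and straight (within 0.05 rad), its front face within 4 mm of the end stop; the stick lies flat on the counter (origin under 6 mm high, tilt under 0.06 rad), released, at rest, touching neither slicer nor loaf (x of loaf_front in the frame of stop above -0.004 m and angle between the x axis of loaf and the x axis of slicer, either way round below 0.05 rad and angle between loaf's own z axis and vertical below 0.05 rad and linear speed of each of loaf, stick below 0.01 m/s and height (world z) of stick below 0.006 m and angle between stick's own z axis and vertical below 0.06 rad and contact force between stick and slicer below 0.1 N and contact force between stick and loaf below 0.1 N).
It fails at once if the stick pushes the loaf with more than 25 N (crushed) (contact force between stick and loaf above 25 N).
It fails at once if the loaf bears on the end stop with more than 15 N (contact force between loaf and stop above 15 N).
It fails at once if the robot itself touches the loaf (contact force between any of the fingers, the arm and loaf above 0.5 N).
It fails at once if the robot itself touches the slicer (over 2 N) (contact force between any of the fingers, the arm and slicer above 2 N).
It fails at once if the jar, tongs or roll is moved by more than 30 mm (distance of any of jar, tongs, roll from where it was at the start of the episode above 0.03 m).
It also fails if it takes over 67 s, if anything falls off the work surface, if the arm or the gripper's body presses on something with over 40 N, if the wrist force passes 120 N, or if a joint passes its speed limit or range.

### The arm

A 7-joint arm with a two-finger parallel gripper is mounted at the origin on the work surface. World frame = base frame: x ahead of the robot, y to its left, z up, the work surface at z = 0. Lengths are in m, angles in rad, forces in N, time in s.
With the tool pointing down it reaches from about 0.4 to 0.85 m from the base axis. Payload 6.9 kg.
Tool frame: the origin (TCP) lies midway between the tips of the shut fingers; the grasp point (between the pads) lies 19 mm behind it (arm.pinch_z is the distance from the TCP to the grasp point, in m); z points along the fingers, y is the line along which they close (so a half turn about z gives the same grasp; the last joint's range is limited). The gripper opens to 85 mm and grips with 20 to 120 N. Pads are 22 mm wide; open, the fingers measure 114 mm over their backs; the gripper's body (76 mm by 85 mm) begins 54 mm behind the grasp point. The pads swing forward as they close: fully open they stand 13 mm farther back than shut.
Start: joints at [-1.151, 0.507, -0.238, 1.5, 0.126, 1.149, -0.155], TCP at [0.193, 0.594, 0.231] pointing down, gripper open.
Joint ranges: [-3.08, 3.08], [-0.24, 2.05], [-1.43, 1.35], [0, 2.5], [-1.52, 4.66], [0.17, 1.96], [-2.89, 2.89]. Speed limits (rad/s): [2.39, 2.39, 3.14, 3.14, 3.14, 3.14, 3.14].

### API

Orientations are given as a unit quaternion [x, y, z, w].
In Python, from rig import get_obs, vision, finish_job, arm gives the robot as it stands. The module is installed in compiled form; this text tells all that it offers.
- The arm moves only by the shell command python3 -m crank 'ROWS'. ROWS is JSON, a list of rows, each a list of 3 entries, a list of its own where there are three numbers: the shift along the tool's x, y, z in mm, then the turn, a rotation vector about the tool's x, y, z in rad, then the closure in counts, from 0 (fully open) to 255 (shut). In form: [[[tx, ty, tz], [ax, ay, az], jaw], ...]. A call has 1 to 5 rows; each row is the pose to reach, as a shift and turn from the pose commanded when the call began, along the tool's axes at that moment; what a row does not reach only later rows make up. A row lasts 1/12 s, in which the tool goes at most 41.7 mm and 7.16 degrees, less where a joint would pass 70% of its speed; a pose out of reach is approached as far as the arm can. A call with a gripper value outside its range is refused whole. The fingers move at their own pace and stop on an object; the grip force is fixed at half the most. Time passes only in rows, so rows that repeat a pose let the fingers close. It gives the time, the measured TCP pose, the force, the opening and the grip force at its end, in the units of the state.
- get_obs(): the state, without advancing time (a new reading comes with each control period).
- vision.camera(name): name is "side" or "top"; returns a dict with "color" (400x640x3 uint8, blue, green, red), "range_z" (400x640 float32, m along the optical axis (not along the pixel's ray), 0 where there is no reading), "camera_matrix" (3x3 intrinsics, pixels), "k1" (the pictures are not rectified: a ray, as slopes to the right and down, at radius r is drawn at 1 + k1 r^2 times it, then the intrinsics apply), "world_to_cam" (4x4, takes a point from world to camera coordinates). Camera axes: x right, y down, z forward; pixel columns grow to the right and rows downward; lengths in m; the calibration is good to about 2 mm. A picture is of the moment at which its call begins.
- finish_job(): hands the job in; it is judged then, once.
The state is a dict: "t": time; "q": joint angles; "dq": joint speeds; "tau": joint torques, N m; "tcp_pos": TCP position; "tool_rot": TCP orientation; "ft_force": force on the tool from outside, world axes, zero at the start; "ft_torque": the same for the moment, N m; "opening": opening from 0.0 (shut) to 1.0 (fully open); "gripper_force": force on a finger pad.
Only numpy, scipy, OpenCV 4.12 (cv2) and the standard library are available. Lean on these libraries where they do the work, as an engineer would, in place of code of your own. Each camera call takes 0.05 s, during which the arm holds its last target. There are 200 camera calls.

## Working session

There is one attempt and no reset: what is moved stays moved. The work goes in short steps, Python scripts to look and compute and a shell command to move; the robot and the scene stay as the last step left them, time stands still between calls to the robot, and variables do not carry over. Pictures are saved under pics/ and viewed, at most 10 in all, crops included, and the job is handed in when it is done.

```bash
mkdir -p pics
cat > h.py <<'E'
import numpy as np, cv2
from rig import get_obs, vision, arm
from scipy.spatial.transform import Rotation as R
def cloud(c):
    K=c["camera_matrix"];k1=c["k1"];z=c["range_z"]
    v,u=np.mgrid[0:400,0:640]
    dx=(u-K[0,2])/K[0,0];dy=(v-K[1,2])/K[1,1];x,y=dx.copy(),dy.copy()
    for _ in range(20):
        f=1+k1*(x*x+y*y);x,y=dx/f,dy/f
    P=np.stack([x*z,y*z,z,np.ones_like(z)],-1)
    W=P@np.linalg.inv(c["world_to_cam"]).T
    W=W[...,:3];W[z==0]=np.nan
    return W
E
python3 - <<'E'
from h import *
for n in ("top","side"):
    c=vision.camera(n);cv2.imwrite(f"pics/{n}0.png",c["color"]);np.savez(f"{n}0.npz",W=cloud(c),C=c["color"],T=c["world_to_cam"],K=c["camera_matrix"],k=c["k1"])
    print(n,np.linalg.inv(c["world_to_cam"])[:3].round(3).tolist(),c["k1"],c["camera_matrix"].tolist())
o=get_obs();print(o)
E
```

```text
top [[0.005, -0.994, 0.109, 0.391], [-1.0, -0.005, 0.004, -0.009], [-0.003, -0.109, -0.994, 1.161]] -0.10362721251215659 [[431.82197723298094, 0.0, 310.8928179019515], [0.0, 431.82197723298094, 202.01141055156518], [0.0, 0.0, 1.0]]
side [[-0.952, -0.229, 0.203, 0.352], [-0.306, 0.687, -0.659, 0.605], [0.012, -0.69, -0.724, 0.7]] -0.053852582075752664 [[392.40432424485226, 0.0, 322.6435338525412], [0.0, 392.40432424485226, 206.39244587243354], [0.0, 0.0, 1.0]]
{'t': 0.1, 'q': array([-1.15148945,  0.50823548, -0.23751211,  1.5010448 ,  0.12568144,
        1.14894514, -0.1547818 ]), 'dq': array([ 0.00034793, -0.00061647, -0.00087946, -0.00183067, -0.00027321,
        0.00083086,  0.00041362]), 'tau': array([-4.59987670e-03, -6.21829391e+01, -2.19462454e+00, -2.50203520e+01,
        1.24622704e-02,  7.83664989e-03, -5.16535081e-06]), 'tcp_pos': array([0.19285674, 0.59400324, 0.23052319]), 'tool_rot': array([ 1.56257060e-01,  9.87716079e-01, -8.16016004e-04, -1.12972224e-04]), 'ft_force': array([ 0.17815055,  0.27566735, -0.43838304]), 'ft_torque': array([ 0.00209073,  0.02587534, -0.01516291]), 'gripper_force': 0.0, 'opening': 0.9998287737787787}
```

View pics/top0.png

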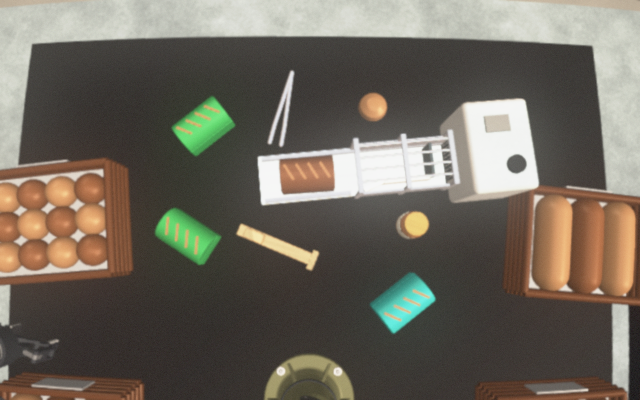

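View pics/side0.png

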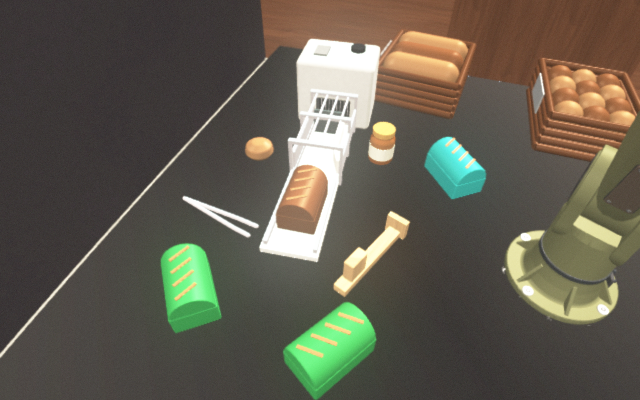

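The top view shows the loaf (307,174) on the slicer's infeed, whose feed runs right to the housing (490,150). The stick's handle is at (250,235) and its shoe at (314,261). The jar is at (412,224), the roll at (373,106) and the tongs at (282,108). The side view agrees, with the loaf at (303,200), the handle at (355,263) and the stop dark inside the cage at (330,112).

```bash
cat > m.py <<'E'
from h import *
def load(n):
    d=np.load(n+"0.npz");return d["W"],d["C"]
def rect(P):
    r=cv2.minAreaRect((P[:,:2]*1000).astype(np.float32));return np.round(r[0],1),np.round(r[1],1),round(r[2],2)
for n in ("top","side"):
    W,C=load(n);hsv=cv2.cvtColor(C,cv2.COLOR_BGR2HSV);H,S,V=[hsv[...,i].astype(int) for i in range(3)]
    z=W[...,2];x,y=W[...,0],W[...,1]
    print(n,"counter z",np.nanmedian(z[(V<45)&(abs(y)<.4)&(x>.3)&(x<.8)]))
    v,u=np.mgrid[0:400,0:640]
    box=(u>230)&(u<325)&(v>218)&(v<275) if n=="top" else (u>325)&(u<415)&(v>205)&(v<298)
    m=box&(S>50)&(V>110)&(H>8)&(H<32)
    m=cv2.morphologyEx(m.astype(np.uint8),cv2.MORPH_OPEN,np.ones((2,2)))>0
    P=W[m];P=P[~np.isnan(P[:,0])]
    hd=P[P[:,2]>.064];print(" handle top",len(hd),rect(hd),hd.mean(0))
    sh=P[(P[:,2]>.04)&(P[:,2]<.056)&(np.hypot(*(P[:,:2]-hd[:,:2].mean(0)).T)>.1)];print(" shoe top",len(sh),rect(sh),sh.mean(0))
    bar=P[(P[:,2]>.012)&(P[:,2]<.03)];print(" bar",len(bar),rect(bar))
    # slicer bed
    white=(S<40)&(V>150)
    m=white&(x>.4)&(x<.75)&(y>-.15)&(y<.22)&(z>.008)&(z<.022); P=W[m]; print(" bed",len(P),rect(P))
    m=white&(x>.4)&(x<.75)&(y>-.05)&(y<.22)&(z>.024)&(z<.036); P=W[m]; print(" fencetops",len(P),rect(P))
    m=(S<60)&(V>100)&(z>.185)&(z<.21)&(x>.4)&(x<.9)&(y<-.2)&(y>-.7);P=W[m];print(" housing",len(P),rect(P))
    m=(S>80)&((H<20)|(H>170))&(V>40)&(x>.45)&(x<.68)&(y>-.1)&(y<.14)&(z>.03); P=W[m]; print(" loaf",len(P),rect(P),P.mean(0),P[:,2].max())
E
python3 m.py
```

```text
top counter z nan
 handle top 179 (array([426.1, 141.2]), array([49.3, 23.7]), 67.82) [0.4260833  0.14157649 0.07177669]
 shoe top 110 (array([364.8,  -7.1]), array([14.7, 49.8]), 68.44) [ 0.36401676 -0.00714611  0.04976547]
 bar 668 (array([406.1,  93.7]), array([202. ,  30.3]), 67.57)
 bed 2160 (array([636.4,  -5.2]), array([235.6, 290.9]), 3.82)
 fencetops 548 (array([582.8,  35.4]), array([123.4, 181.6]), 5.51)
 housing 5707 (array([ 633.5, -443.9]), array([221.4, 159.3]), 5.61)
 loaf 1736 (array([581. ,   6.9]), array([ 83.4, 131.6]), 4.73) [0.5769155  0.00672454 0.09504603] 0.11050168733306598
side counter z nan
 handle top 80 (array([424. , 145.2]), array([49.3, 22.1]), 66.87) [0.42882338 0.15860273 0.06926508]
 shoe top 86 (array([362.8,  -5.7]), array([16. , 48.4]), 70.37) [ 0.3597653  -0.00037475  0.04603864]
 bar 334 (array([402.6,  88.9]), array([220.6,  48.7]), 67.11)
 bed 1880 (array([545.5,  16.7]), array([303.4, 341.3]), 68.67)
 fencetops 498 (array([584.2,  36.3]), array([122.7, 184.5]), 5.97)
 housing 2035 (array([ 633.3, -440.6]), array([221.2, 160.7]), 5.99)
 loaf 2376 (array([582.8,  12. ]), array([ 86.5, 138.6]), 4.32) [0.57366254 0.03418921 0.08249314] 0.10785643738812867
  return np.nanmean(a, axis, out=out, keepdims=keepdims)
```

```bash
cat >> h.py <<'E'
A=np.radians(5.7);D=np.array([np.sin(A),-np.cos(A)]);N=np.array([np.cos(A),np.sin(A)]);O=np.array([600.1,-109.2])
def s2w(x,y): return O+x*D+y*N
def w2s(p): d=np.asarray(p)[:2]-O; return np.array([d@D,d@N])
def go(x,y,z,yaw):
    """rows for TCP target mm, yaw deg of stick x; picks the nearer half turn"""
    o=get_obs();R0=R.from_quat(o["tool_rot"]);b=None
    for s in(1,-1):
        c,n=np.cos(np.radians(yaw)),np.sin(np.radians(yaw));X=s*np.array([c,n,0]);Z=np.array([0,0,-1.]);M=np.stack([X,np.cross(Z,X),Z],1)
        r=(R0.inv()*R.from_matrix(M)).as_rotvec()
        if b is None or np.linalg.norm(r)<np.linalg.norm(b): b=r
    t=R0.inv().apply(np.array([x,y,z])-o["tcp_pos"]*1000)
    print("shift",t.round(1),"turn",b.round(3),"t",o["t"],"tcp",(o["tcp_pos"]*1000).round(1),"F",o["ft_force"].round(1))
E
python3 -c "
from h import *
go(426,141.5,150,-112.5);print(w2s((581.8,9)))"
```

```text
shift [-361.4 -358.3   81.1] turn [-1.000e-03 -1.000e-03 -1.492e+00] t 0.1 tcp [192.9 594.  230.5] F [ 0.2  0.3 -0.4]
[-119.43311979   -6.46992251]
```

```bash
python3 -m crank '[[[-36,-36,0],[0,0,0.12],0],[[-72,-72,0],[0,0,0.24],0],[[-108,-108,0],[0,0,0.36],0],[[-144,-144,0],[0,0,0.48],0],[[-144,-144,0],[0,0,0.6],0]]'; python3 -c "
from h import *
go(426,141.5,150,-112.5)"
```

```text
t: 0.52
tcp_pos: [0.2863, 0.4103, 0.231]
tool_rot: [0.444, 0.896, -0.0, 0.0]
ft_force: [0.7, -0.6, 0.3]
opening: 1.005
gripper_force: 0.0
shift [-298.4  -51.4   81.2] turn [-0.000e+00  1.000e-03  1.043e+00] t 0.5167 tcp [286.3 410.3 231. ] F [ 0.7 -0.6  0.3]
```

```bash
python3 -m crank '[[[-35,-6,0],[0,0,0.12],0],[[-70,-12,0],[0,0,0.24],0],[[-105,-18,0],[0,0,0.36],0],[[-140,-24,0],[0,0,0.48],0],[[-170,-29,0],[0,0,0.6],0]]'; python3 -c "
from h import *
go(426,141.5,150,-112.5)"
```

```text
t: 0.93
tcp_pos: [0.3669, 0.2582, 0.2312]
tool_rot: [0.689, 0.725, -0.0, 0.0]
ft_force: [0.1, 0.1, -0.3]
opening: 1.002
gripper_force: 0.0
shift [-119.4   53.2   81.3] turn [0.    0.001 0.443] t 0.9333 tcp [366.9 258.2 231.2] F [ 0.1  0.1 -0.3]
```

```bash
python3 -m crank '[[[-30,13,20],[0,0,0.11],0],[[-60,26,40],[0,0,0.22],0],[[-90,39,60],[0,0,0.33],0],[[-119.5,53,80],[0,0,0.443],0],[[-119.5,53,80],[0,0,0.443],0]]'
python3 - <<'E'
from h import *
go(426,141.5,33,-112.5);o=get_obs();print(o["q"].round(2))
c=vision.camera("side");cv2.imwrite("pics/side1.png",cv2.resize(c["color"][130:330,200:520],None,fx=2.4,fy=2.4))
np.savez("side0.npz",W=cloud(c),C=c["color"])
c=vision.camera("top");np.savez("top0.npz",W=cloud(c),C=c["color"])
E
python3 m.py 2>/dev/null | grep -v -e hous -e counter
```

```text
t: 1.35
tcp_pos: [0.4267, 0.138, 0.1486]
tool_rot: [0.833, 0.553, -0.002, 0.001]
ft_force: [-0.4, -0.0, -0.5]
opening: 1.001
gripper_force: 0.0
shift [  3.6  -2.  115.5] turn [-0.001  0.005 -0.007] t 1.35 tcp [426.7 138.  148.6] F [-0.4 -0.  -0.5]
[-0.57  0.35  0.26  2.06 -0.13  0.75 -0.62]
 handle top 1034 (array([400.5,  96.3]), array([88.3, 45.4]), 39.41) [0.39582436 0.09217991 0.53378788]
 shoe top 92 (array([364.3,  -8.5]), array([12.9, 49.5]), 70.58) [ 0.36423314 -0.00853253  0.05026008]
 bar 580 (array([395.8,  68.8]), array([148.2,  30.1]), 67.72)
 bed 2140 (array([636.9,  -5.4]), array([236.9, 290.5]), 3.78)
 fencetops 550 (array([583. ,  35.4]), array([123.2, 181.4]), 5.46)
 loaf 1740 (array([581.2,   7. ]), array([ 84., 132.]), 4.33) [0.57688333 0.00671944 0.09510061] 0.11086188834489685
 handle top 68 (array([398.5, 153.8]), array([49.6, 79.4]), 70.01) [0.42666553 0.15802933 0.07453649]
 shoe top 29 (array([349.2,  -0. ]), array([13.4, 20.1]), 52.68) [0.34871598 0.00284683 0.04615434]
 bar 254 (array([399.8,  91. ]), array([220.,  34.]), 64.89)
 bed 1781 (array([545.3,  22.3]), array([296.3, 340. ]), 68.12)
 fencetops 491 (array([584.4,  36.1]), array([123.1, 185.3]), 5.88)
 loaf 2240 (array([573.6,  40.2]), array([117.1, 203.2]), 21.79) [0.5735358  0.03608796 0.08191355] 0.5141218361299349
```

View pics/side1.png

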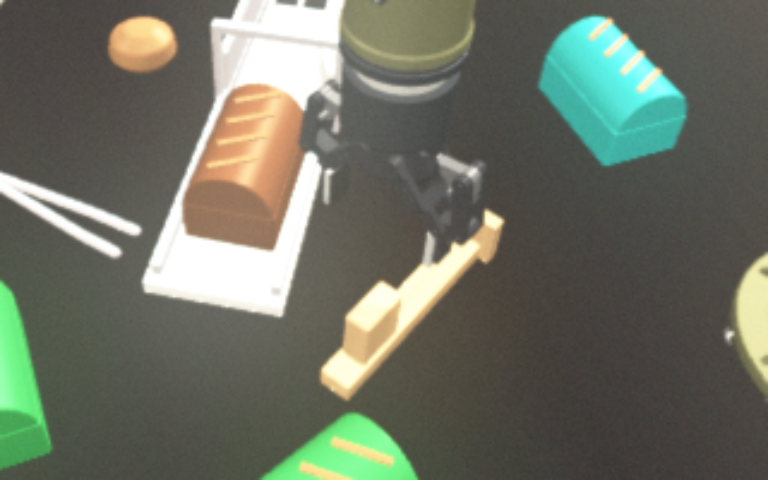

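The crop shows the gripper hovering over the handle (372,320), with its fingers straddling along the stick's short axis. The loaf and bystanders are undisturbed. I'll descend.

```bash
python3 -m crank '[[[0,0,0],[0,0,0],0],[[0,0,25],[0,0,0],0],[[0,0,50],[0,0,0],0],[[0,0,70],[0,0,0],0],[[0,0,70],[0,0,0],0]]'; python3 -c "
from h import *
go(426.3,142,33,-112.5)"
```

```text
t: 1.87
tcp_pos: [0.424, 0.1456, 0.0792]
tool_rot: [0.829, 0.56, -0.002, -0.001]
ft_force: [-0.0, -0.2, -0.6]
opening: 1.0
gripper_force: 0.0
shift [-2.4  3.6 46.2] turn [-0.003  0.002  0.01 ] t 1.8667 tcp [424.  145.6  79.2] F [-0.  -0.2 -0.6]
```

```bash
python3 -m crank '[[[0,0,0],[0,0,0],0],[[0,0,0],[0,0,0],0],[[0,0,0],[0,0,0],0]]'; python3 -c "
from h import *
go(426.3,142,33,-112.5)"
```

```text
t: 2.12
tcp_pos: [0.4268, 0.1452, 0.0827]
tool_rot: [0.829, 0.559, 0.001, 0.0]
ft_force: [-0.0, -0.1, 0.6]
opening: 0.998
gripper_force: 0.0
shift [-3.2  0.7 49.6] turn [ 0.002 -0.002  0.008] t 2.1167 tcp [426.8 145.2  82.7] F [-0.  -0.1  0.6]
```

```bash
python3 -m crank '[[[-3,0.5,15],[0,0,0.008],0],[[-3,0.5,30],[0,0,0.008],0],[[-3,0.5,42],[0,0,0.008],0],[[-3,0.5,49],[0,0,0.008],0],[[-3,0.5,49],[0,0,0.008],0]]'; python3 -m crank '[[[0,0,0],[0,0,0],120],[[0,0,0],[0,0,0],255],[[0,0,0],[0,0,0],255],[[0,0,0],[0,0,0],255],[[0,0,0],[0,0,0],255]]'; python3 -m crank '[[[0,0,0],[0,0,0],255],[[0,0,0],[0,0,0],255],[[0,0,0],[0,0,0],255],[[0,0,0],[0,0,0],255]]';python3 -c "
from h import *
go(426.3,142,33,-112.5)"
```

```text
t: 2.53
tcp_pos: [0.4253, 0.1416, 0.0321]
tool_rot: [0.832, 0.555, -0.0, -0.0]
ft_force: [-0.8, 0.2, -0.8]
opening: 1.002
gripper_force: 0.0
t: 2.95
tcp_pos: [0.4256, 0.1416, 0.0327]
tool_rot: [0.832, 0.555, 0.0, 0.0]
ft_force: [-3.4, 1.4, 3.7]
opening: 0.3
gripper_force: 3.4
t: 3.28
tcp_pos: [0.4256, 0.1416, 0.0327]
tool_rot: [0.832, 0.555, 0.0, 0.0]
ft_force: [-1.2, 0.2, 6.1]
opening: 0.275
gripper_force: 58.9
shift [ 0.7  0.5 -0.3] turn [ 0.    -0.001 -0.001] t 3.2833 tcp [425.6 141.6  32.7] F [-1.2  0.2  6.1]
```

```bash
python3 -m crank '[[[0,0,-15],[0,0,0],255],[[0,0,-50],[0,0,0],255],[[0,0,-85],[0,0,0],255],[[0,0,-120],[0,0,0],255],[[0,0,-120],[0,0,0],255]]'; python3 -c "
from h import *
p=s2w(-400,0);go(p[0],p[1],153,-84.3)"
```

```text
t: 3.7
tcp_pos: [0.4281, 0.142, 0.1575]
tool_rot: [0.832, 0.555, 0.004, 0.001]
ft_force: [1.6, 1.0, -1.9]
opening: 0.269
gripper_force: 59.8
shift [186.3  65.6   6. ] turn [ 0.007 -0.005 -0.494] t 3.7 tcp [428.1 142.  157.5] F [ 1.6  1.  -1.9]
```

```bash
python3 -m crank '[[[37,13,0],[0,0,-0.1],255],[[74,26,0],[0,0,-0.2],255],[[111,39,0],[0,0,-0.3],255],[[148,52,0],[0,0,-0.4],255],[[186,66,0],[0,0,-0.494],255]]';python3 -m crank '[[[0,0,0],[0,0,0],255],[[0,0,0],[0,0,0],255],[[0,0,0],[0,0,0],255],[[0,0,0],[0,0,0],255]]'; python3 -c "
from h import *
p=s2w(-395,0);go(p[0],p[1],53,-84.3);print(get_obs()['q'].round(2))"
```

```text
t: 4.12
tcp_pos: [0.5579, 0.2892, 0.1511]
tool_rot: [0.669, 0.743, -0.001, -0.001]
ft_force: [0.3, 0.2, -3.6]
opening: 0.273
gripper_force: 59.4
t: 4.45
tcp_pos: [0.5568, 0.2865, 0.1515]
tool_rot: [0.671, 0.741, -0.001, -0.0]
ft_force: [-0.5, 0.1, -2.9]
opening: 0.274
gripper_force: 60.0
shift [-2.9  4.  98.5] turn [-0.002  0.001 -0.001] t 4.45 tcp [556.8 286.5 151.5] F [-0.5  0.1 -2.9]
[-0.58  0.58  0.11  1.61 -0.08  0.96 -0.35]
```

```bash
python3 -m crank '[[[-3,4,25],[0,0,0],255],[[-3,4,50],[0,0,0],255],[[-3,4,72],[0,0,0],255],[[-3,4,90],[0,0,0],255],[[-3,4,97],[0,0,0],255]]';python3 -m crank '[[[0,0,0],[0,0,0],255],[[0,0,0],[0,0,0],255],[[0,0,0],[0,0,0],255]]'
python3 - <<'E'
from h import *
p=s2w(-395,0);go(p[0],p[1],53,-84.3)
for n in("top","side"):
    c=vision.camera(n);W=cloud(c);hsv=cv2.cvtColor(c["color"],cv2.COLOR_BGR2HSV).astype(int)
    if n=="side":cv2.imwrite("pics/side2.png",cv2.resize(c["color"][130:330,180:500],None,fx=2.4,fy=2.4))
    H,S,V=[hsv[...,i] for i in range(3)]
    S2=(W[...,:2]*1000-O)@np.stack([D,N],1);z=W[...,2]*1000
    m=(H>12)&(H<32)&(S>50)&(V>110)&(S2[...,0]<-195)&(S2[...,0]>-350)&(abs(S2[...,1])<40)&(z<100)
    P=np.c_[S2[m],z[m]];sh=P[P[:,0]>-245]
    print(n,len(P),"shoe",sh.min(0).round(1),sh.max(0).round(1),np.median(sh,0).round(1))
    b=P[(P[:,0]<-260)];
    if len(b):print(" bar",np.percentile(b[:,2],[10,50,90]).round(1),np.polyfit(b[:,0],b[:,2],1).round(3),np.polyfit(b[:,0],b[:,1],1).round(3))
    m=(H<20)&(S>80)&(V>40)&(S2[...,0]<-30)&(S2[...,0]>-195)&(abs(S2[...,1])<55)&(z>30);q=S2[m]
    print(" loaf",cv2.minAreaRect(q.astype(np.float32)))
E
```

```text
t: 4.87
tcp_pos: [0.56, 0.2835, 0.0529]
tool_rot: [0.671, 0.741, -0.002, -0.001]
ft_force: [-1.8, -0.1, -2.2]
opening: 0.275
gripper_force: 60.0
t: 5.12
tcp_pos: [0.5628, 0.2854, 0.0568]
tool_rot: [0.671, 0.741, 0.001, 0.0]
ft_force: [0.5, -0.1, -2.1]
opening: 0.276
gripper_force: 60.0
shift [-1.3 -2.1  3.8] turn [ 0.002 -0.001  0.   ] t 5.1167 tcp [562.8 285.4  56.8] F [ 0.5 -0.1 -2.1]
top 695 shoe [-244.7  -24.2   29.4] [-227.7   26.4   81.5] [-233.1   -2.4   72.6]
 bar [ 1.4 42.9 46. ] [-1.3000e-02  3.3473e+01] [2.000e-03 2.971e+00]
 loaf ((-117.43346405029297, -7.527065277099609), (83.2838363647461, 131.6139678955078), 89.08586120605469)
side 357 shoe [-244.8  -22.9   26.1] [-228.4   22.9   75.7] [-242.7   -4.8   56.9]
 bar [-0.5 39.  43.7] [ -0.257 -42.941] [0.039 2.849]
 loaf ((-123.32425689697266, -4.660709381103516), (87.94435119628906, 136.39675903320312), 88.38367462158203)
```

View pics/side2.png

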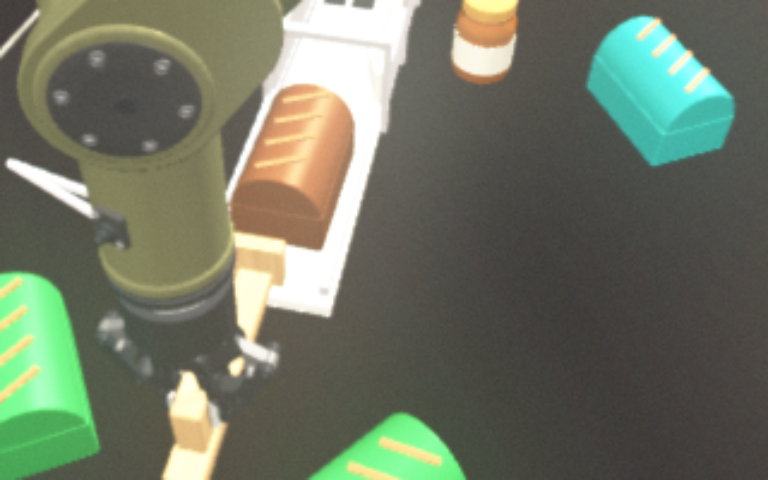

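The crop shows the shoe at (262,258) sitting between the fences, just behind the loaf's rear face. The gripper is well clear of the bed.

```bash
cat >> h.py <<'E'
def F():
    o=get_obs();f=o["ft_force"][:2];s=w2s(o["tcp_pos"]*1000);print("t %.2f"%o["t"],"tip",(s+[170,0]).round(1),"z",(o["tcp_pos"][2]*1000).round(1),"push",(-f@D).round(2),"lat",(f@N).round(2))
E
python3 -m crank '[[[-5,-2,3],[0,0,0],255],[[-12,-2,3],[0,0,0],255],[[-18,-2,3],[0,0,0],255],[[-22,-2,3],[0,0,0],255],[[-24,-2,3],[0,0,0],255]]' >/dev/null
python3 - <<'E'
from h import *
F()
c=vision.camera("top");W=cloud(c);V=c["color"].max(-1)
S2=(W[...,:2]*1000-O)@np.stack([D,N],1);z=W[...,2]*1000
m=(S2[...,0]>120)&(S2[...,0]<245)&(abs(S2[...,1])<42)&(z>82)&(z<97)
P=np.c_[S2[m],z[m],V[m]];print(len(P));
print(np.histogram(P[P[:,3]<110,0],np.arange(120,250,4)));print(np.histogram(P[P[:,3]>=110,0],np.arange(120,250,4))[0])
E
```

```text
t 5.63 tip [-200.7   -0.5] z 52.5 push -0.14 lat -0.18
100
(array([ 0,  0,  0,  0,  0,  0,  0,  0,  0,  0,  0,  0,  0,  0,  0,  0,  0,
        0,  0, 16,  0,  0,  0,  0,  0,  0,  0,  0,  0,  0,  0,  0]), array([120, 124, 128, 132, 136, 140, 144, 148, 152, 156, 160, 164, 168,
       172, 176, 180, 184, 188, 192, 196, 200, 204, 208, 212, 216, 220,
       224, 228, 232, 236, 240, 244, 248]))
[ 0  0  0  0  0  0  0  0  0  0  0  0  0  0  0  0  0  0  0 25 37 22  0  0
  0  0  0  0  0  0  0  0]
```

The stop face is at slicer x of about 197, so the tip should end near 57.

```bash
python3 -m crank '[[[-3,0,0],[0,0,0],255],[[-6,0,0],[0,0,0],255],[[-9,0,0],[0,0,0],255],[[-12,0,0],[0,0,0],255],[[-15,0,0],[0,0,0],255]]' >/dev/null; python3 -c "
from h import *
F()"
python3 -m crank '[[[-4,0,0],[0,0,0],255],[[-8,0,0],[0,0,0],255],[[-12,0,0],[0,0,0],255],[[-16,0,0],[0,0,0],255],[[-20,0,0],[0,0,0],255]]' >/dev/null; python3 -c "
from h import *
F()"
python3 -m crank '[[[-6,0,0],[0,0,0],255],[[-12,0,0],[0,0,0],255],[[-18,0,0],[0,0,0],255],[[-24,0,0],[0,0,0],255],[[-30,0,0],[0,0,0],255]]' >/dev/null; python3 -c "
from h import *
F()"
```

```text
t 6.10 tip [-187.1   -0.7] z 52.3 push 1.77 lat -0.69
t 6.52 tip [-167.2   -0.6] z 52.4 push 2.81 lat 0.17
t 6.93 tip [-136.5   -0.7] z 52.3 push 3.46 lat 0.6
```

```bash
python3 -m crank '[[[-5,0,0],[0,0,0],255],[[-10,0,0],[0,0,0],255],[[-15,0.5,0],[0,0,0],255],[[-20,0.5,0],[0,0,0],255],[[-25,1,0],[0,0,0],255]]' >/dev/null; python3 -c "
from h import *
F()"
python3 -m crank '[[[-5,0,0],[0,0,0],255],[[-10,0,0],[0,0,0],255],[[-15,0.5,0],[0,0,0],255],[[-20,0.5,0],[0,0,0],255],[[-25,1,0],[0,0,0],255]]' >/dev/null
python3 - <<'E'
from h import *
F()
c=vision.camera("side");cv2.imwrite("pics/side3.png",cv2.resize(c["color"][60:260,220:480],None,fx=2.9,fy=2.9))
E
```

```text
t 7.35 tip [-111.9    0.2] z 52.3 push 3.49 lat -0.0
t 7.77 tip [-86.8   1.2] z 52.3 push 3.98 lat -1.51
```

View pics/side3.png

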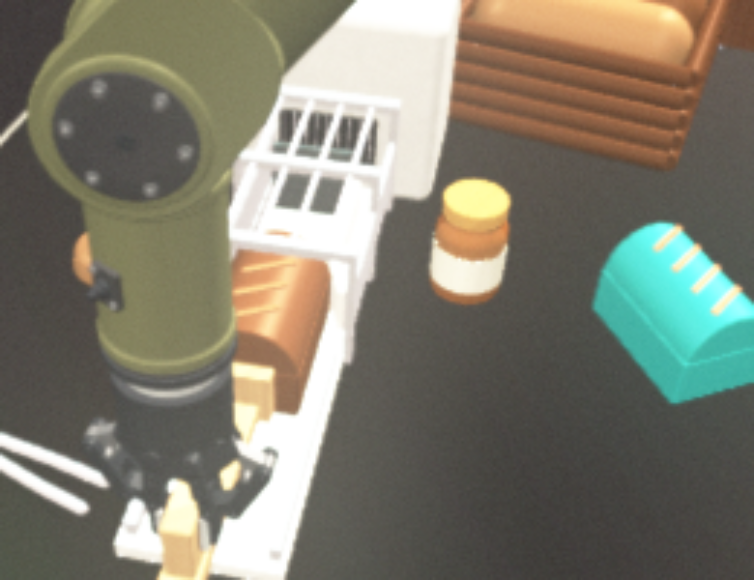

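The shoe at (255,390) is square on the loaf's rear face, and the loaf is entering the guard without jamming. The stop stands ahead at (310,195).

```bash
python3 -m crank '[[[-4,0,0],[0,0,0],255],[[-8,0,0],[0,0,0],255],[[-12,0,0],[0,0,0],255],[[-16,0.5,0],[0,0,0],255],[[-20,1,0],[0,0,0],255]]' >/dev/null; python3 -c "
from h import *
F()"
python3 -m crank '[[[-4,0,0],[0,0,0],255],[[-8,0,0],[0,0,0],255],[[-12,0,0],[0,0,0],255],[[-16,0,0],[0,0,0],255],[[-20,0,0],[0,0,0],255]]' >/dev/null; python3 -c "
from h import *
F()"
python3 -m crank '[[[-5,0,0],[0,0,0],255],[[-10,0,0],[0,0,0],255],[[-15,0,0],[0,0,0],255],[[-20,0,0],[0,0,0],255],[[-25,0,0],[0,0,0],255]]' >/dev/null; python3 -c "
from h import *
F()"
```

```text
t 8.23 tip [-68.5   3.1] z 52.6 push 5.79 lat 1.84
t 8.65 tip [-48.5   3. ] z 52.5 push 5.76 lat 1.78
t 9.07 tip [-23.3   3.2] z 52.5 push 4.87 lat 1.72
```

```bash
python3 -m crank '[[[-4,0,0],[0,0,0],255],[[-8,0,0],[0,0,0],255],[[-12,0,0],[0,0,0],255],[[-16,0,0],[0,0,0],255],[[-20,0,0],[0,0,0],255]]' >/dev/null; python3 -c "
from h import *
F()"
python3 -m crank '[[[-4,0,0],[0,0,0],255],[[-8,0,0],[0,0,0],255],[[-12,0,0],[0,0,0],255],[[-16,0,0],[0,0,0],255],[[-19,0,0],[0,0,0],255]]' >/dev/null; python3 -c "
from h import *
F()"
python3 -m crank '[[[-2,0,0],[0,0,0],255],[[-4,0,0],[0,0,0],255],[[-6,0,0],[0,0,0],255],[[-8,0,0],[0,0,0],255],[[-10,0,0],[0,0,0],255]]' >/dev/null; python3 -c "
from h import *
F()"
python3 -m crank '[[[-2,0,0],[0,0,0],255],[[-4,0,0],[0,0,0],255],[[-6,0,0],[0,0,0],255],[[-8,0,0],[0,0,0],255],[[-9,0,0],[0,0,0],255]]' >/dev/null; python3 -c "
from h import *
F()"
```

```text
t 9.48 tip [-3.2  3.3] z 52.5 push 4.51 lat 1.66
t 9.90 tip [16.1  3.3] z 52.5 push 5.35 lat 1.88
t 10.32 tip [26.   2.9] z 52.4 push 5.38 lat 2.92
t 10.73 tip [35.4  2.9] z 52.4 push 5.26 lat 2.09
```

```bash
python3 -m crank '[[[-2,0,0],[0,0,0],255],[[-4,0,0],[0,0,0],255],[[-6,0,0],[0,0,0],255],[[-8,0,0],[0,0,0],255],[[-9,0,0],[0,0,0],255]]' >/dev/null; python3 -c "
from h import *
F()"
python3 -m crank '[[[-1,0,0],[0,0,0],255],[[-2,0,0],[0,0,0],255],[[-3,0,0],[0,0,0],255],[[-4,0,0],[0,0,0],255]]' >/dev/null; python3 -c "
from h import *
F()"
python3 -m crank '[[[-0.5,0,0],[0,0,0],255],[[-1,0,0],[0,0,0],255],[[-1.5,0,0],[0,0,0],255],[[-2,0,0],[0,0,0],255]]' >/dev/null; python3 -c "
from h import *
F()"
```

```text
t 11.15 tip [44.4  2.8] z 52.4 push 4.33 lat 2.57
t 11.48 tip [48.1  2.8] z 52.4 push 4.35 lat 2.1
t 11.82 tip [50.   2.8] z 52.4 push 5.16 lat 3.11
```

```bash
python3 -m crank '[[[-0.5,0,0],[0,0,0],255],[[-1,0,0],[0,0,0],255],[[-1.5,0,0],[0,0,0],255],[[-2,0,0],[0,0,0],255]]' >/dev/null; python3 -c "
from h import *
F()"
python3 -m crank '[[[-0.5,0,0],[0,0,0],255],[[-1,0,0],[0,0,0],255]]' >/dev/null; python3 -c "
from h import *
F()"
python3 -m crank '[[[-0.5,0,0],[0,0,0],255],[[-1,0,0],[0,0,0],255]]' >/dev/null; python3 -c "
from h import *
F()"
```

```text
t 12.15 tip [52.   2.8] z 52.4 push 4.36 lat 2.86
t 12.32 tip [53.1  2.8] z 52.4 push 4.88 lat 2.85
t 12.48 tip [54.   2.8] z 52.4 push 5.76 lat 2.24
```

```bash
python3 -m crank '[[[-0.5,0,0],[0,0,0],255],[[-1,0,0],[0,0,0],255]]' >/dev/null; python3 -c "
from h import *
F()"
```

```text
t 12.65 tip [55.   2.8] z 52.4 push 5.07 lat 1.66
```

```bash
python3 -m crank '[[[-0.5,0,0],[0,0,0],255]]' >/dev/null; python3 -c "
from h import *
F()"
```

```text
t 12.73 tip [55.5  2.8] z 52.4 push 4.73 lat 3.02
```

```bash
python3 -m crank '[[[-0.5,0,0],[0,0,0],255]]' >/dev/null; python3 -c "
from h import *
F()"
```

```text
t 12.82 tip [56.   2.8] z 52.4 push 4.64 lat 2.25
```

```bash
cat > chk.py <<'E'
from h import *
import sys
F();o=get_obs();sys.exit(int(-o["ft_force"][:2]@D>7.5))
E
python3 -m crank '[[[-0.4,0,0],[0,0,0],255]]' >/dev/null; python3 chk.py && python3 -m crank '[[[-0.4,0,0],[0,0,0],255]]' >/dev/null && python3 chk.py && python3 -m crank '[[[-0.4,0,0],[0,0,0],255]]' >/dev/null && python3 chk.py && python3 -m crank '[[[-0.4,0,0],[0,0,0],255]]' >/dev/null && python3 chk.py && python3 -m crank '[[[-0.4,0,0],[0,0,0],255]]' >/dev/null && python3 chk.py && python3 -m crank '[[[-0.4,0,0],[0,0,0],255]]' >/dev/null && python3 chk.py
```

```text
t 12.90 tip [56.5  2.8] z 52.4 push 4.74 lat 2.53
t 12.98 tip [56.8  2.8] z 52.4 push 4.58 lat 2.76
t 13.07 tip [57.2  2.9] z 52.4 push 4.35 lat 1.99
t 13.15 tip [57.6  2.8] z 52.4 push 5.27 lat 2.09
t 13.23 tip [58.   2.8] z 52.4 push 5.22 lat 2.68
t 13.32 tip [58.4  2.8] z 52.4 push 5.24 lat 2.8
```

```bash
python3 -m crank '[[[-0.4,0,0],[0,0,0],255]]' >/dev/null; python3 chk.py && python3 -m crank '[[[-0.4,0,0],[0,0,0],255]]' >/dev/null && python3 chk.py && python3 -m crank '[[[-0.4,0,0],[0,0,0],255]]' >/dev/null && python3 chk.py && python3 -m crank '[[[-0.4,0,0],[0,0,0],255]]' >/dev/null && python3 chk.py && python3 -m crank '[[[-0.4,0,0],[0,0,0],255]]' >/dev/null && python3 chk.py && python3 -m crank '[[[-0.4,0,0],[0,0,0],255]]' >/dev/null && python3 chk.py && python3 -m crank '[[[-0.4,0,0],[0,0,0],255]]' >/dev/null && python3 chk.py && python3 -m crank '[[[-0.4,0,0],[0,0,0],255]]' >/dev/null && python3 chk.py
```

```text
t 13.40 tip [58.8  2.8] z 52.4 push 4.31 lat 2.59
t 13.48 tip [59.2  2.8] z 52.4 push 4.39 lat 1.92
t 13.57 tip [59.2  2.9] z 52.4 push 6.04 lat 2.97
t 13.65 tip [59.2  2.8] z 52.4 push 7.21 lat 1.65
t 13.73 tip [59.3  2.9] z 52.4 push 8.72 lat 2.35
```

The force is rising with the tip fixed at 59.2, so the loaf is on the stop. Stiffness is about 3.5 N/mm and drag about 4.8 N, so I'll go to a push of about 14.5 N.

```bash
python3 -m crank '[[[-0.4,0,0],[0,0,0],255],[[-0.8,0,0],[0,0,0],255],[[-1,0,0],[0,0,0],255]]' >/dev/null; python3 chk.py
```

```text
t 13.98 tip [59.2  2.9] z 52.5 push 10.14 lat 1.88
```

```bash
python3 -m crank '[[[-0.3,0,0],[0,0,0],255],[[-0.5,0,0],[0,0,0],255]]' >/dev/null; python3 chk.py
```

```text
t 14.15 tip [59.3  2.9] z 52.5 push 12.37 lat 1.02
```

```bash
python3 -m crank '[[[-0.3,0,0],[0,0,0],255],[[-0.7,0,0],[0,0,0],255]]' >/dev/null; python3 chk.py; python3 -m crank '[[[0,0,0],[0,0,0],255],[[0,0,0],[0,0,0],255],[[0,0,0],[0,0,0],255],[[0,0,0],[0,0,0],255],[[0,0,0],[0,0,0],255]]' >/dev/null; python3 chk.py;  python3 -m crank '[[[0,0,0],[0,0,0],255],[[0,0,0],[0,0,0],255],[[0,0,0],[0,0,0],255],[[0,0,0],[0,0,0],255],[[0,0,0],[0,0,0],255]]' >/dev/null; python3 chk.py
```

```text
t 14.32 tip [59.3  3. ] z 52.5 push 12.99 lat 1.98
t 14.73 tip [59.3  3. ] z 52.5 push 12.93 lat 1.63
t 15.15 tip [59.3  3. ] z 52.5 push 12.36 lat 2.75
```

```bash
python3 -m crank '[[[-0.3,0,0],[0,0,0],255],[[-0.6,0,0],[0,0,0],255],[[-0.6,0,0],[0,0,0],255],[[-0.6,0,0],[0,0,0],255],[[-0.6,0,0],[0,0,0],255]]' >/dev/null; python3 chk.py; python3 -m crank '[[[0,0,0],[0,0,0],255],[[0,0,0],[0,0,0],255],[[0,0,0],[0,0,0],255],[[0,0,0],[0,0,0],255],[[0,0,0],[0,0,0],255]]' >/dev/null; python3 chk.py; python3 -m crank '[[[0,0,0],[0,0,0],255],[[0,0,0],[0,0,0],255],[[0,0,0],[0,0,0],255],[[0,0,0],[0,0,0],255],[[0,0,0],[0,0,0],255]]' >/dev/null; python3 chk.py
```

```text
t 15.57 tip [59.3  3. ] z 52.5 push 14.13 lat 1.7
t 15.98 tip [59.3  3. ] z 52.5 push 13.71 lat 2.2
t 16.40 tip [59.3  3. ] z 52.6 push 15.24 lat 1.93
```

```bash
python3 -m crank '[[[1,0,0],[0,0,0],255],[[3,0,0],[0,0,0],255],[[5,0,0],[0,0,0],255],[[8,0,0],[0,0,0],255],[[12,0,0],[0,0,0],255]]' >/dev/null; python3 chk.py; python3 -m crank '[[[10,0,0],[0,0,0],255],[[25,0,0],[0,0,0],255],[[40,0,0],[0,0,0],255],[[55,0,0],[0,0,0],255],[[70,0,0],[0,0,0],255]]' >/dev/null; python3 chk.py; python3 -m crank '[[[15,0,0],[0,0,0],255],[[30,0,0],[0,0,0],255],[[45,0,0],[0,0,0],255],[[60,0,0],[0,0,0],255],[[70,0,0],[0,0,0],255]]' >/dev/null; python3 chk.py;python3 -m crank '[[[0,0,-15],[0,0,0],255],[[0,0,-40],[0,0,0],255],[[0,0,-70],[0,0,0],255],[[0,0,-100],[0,0,0],255],[[0,0,-100],[0,0,0],255]]' >/dev/null
python3 - <<'E'
from h import *
F();go(425.6,141.6,153,-112.5)
for n in("top","side"):
    c=vision.camera(n);W=cloud(c);hsv=cv2.cvtColor(c["color"],cv2.COLOR_BGR2HSV).astype(int)
    if n=="top":cv2.imwrite("pics/top4.png",c["color"])
    H,S,V=[hsv[...,i] for i in range(3)]
    S2=(W[...,:2]*1000-O)@np.stack([D,N],1);z=W[...,2]*1000
    m=(H<20)&(S>80)&(V>40)&(S2[...,0]<215)&(S2[...,0]>20)&(abs(S2[...,1])<55)&(z>30)&(z<108);q=S2[m]
    print(n," loaf",len(q),q.min(0),q.max(0),cv2.minAreaRect(q.astype(np.float32)))
E
```

```text
t 16.82 tip [53.4  1.7] z 52.1 push 0.51 lat 0.6
t 17.23 tip [-19.2   2.1] z 52.2 push 1.58 lat 0.86
t 17.65 tip [-90.5   1.9] z 52.1 push 0.45 lat 0.42
t 18.07 tip [-88.4   5.3] z 158.1 push 0.97 lat 0.89
shift [   8.5 -154.1    3.8] turn [ 0.009 -0.003  0.492] t 18.0667 tcp [579.7 148.4 158.1] F [ 0.8  1.1 -2.6]
top  loaf 994 [ 59.40048489 -34.41114266] [197.26623172  43.06026271] ((128.31072998046875, 4.358222961425781), (137.8323974609375, 77.42144775390625), 0.06204954534769058)
side  loaf 775 [ 53.61384657 -40.21814621] [195.46949519  45.94977682] ((124.25410461425781, 4.726154327392578), (140.93882751464844, 86.1409683227539), 1.6672608852386475)
```

View pics/top4.png

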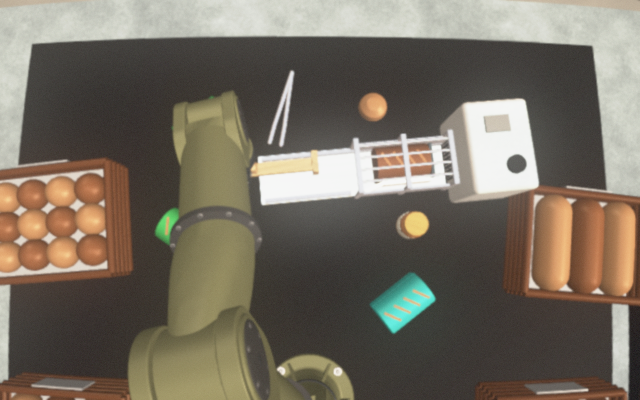

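The loaf is straight in the tunnel at (402,162), against the stop. The stick is above the infeed, with its shoe at (314,162), and the bystanders haven't moved. Next I'll carry the stick back to its old place.

```bash
python3 -m crank '[[[2,-31,0],[0,0,0.1],255],[[4,-62,0],[0,0,0.2],255],[[6,-93,0],[0,0,0.3],255],[[8,-124,0],[0,0,0.4],255],[[8,-154,0],[0,0,0.49],255]]' >/dev/null; python3 -m crank '[[[0,0,0],[0,0,0],255],[[0,0,0],[0,0,0],255],[[0,0,0],[0,0,0],255],[[0,0,0],[0,0,0],255],[[0,0,0],[0,0,0],255]]' >/dev/null; python3 -m crank '[[[0,0,25],[0,0,0],255],[[0,0,50],[0,0,0],255],[[0,0,75],[0,0,0],255],[[0,0,100],[0,0,0],255],[[0,0,100],[0,0,0],255]]' >/dev/null;python3 -m crank '[[[0,0,0],[0,0,0],255],[[0,0,0],[0,0,0],255],[[0,0,0],[0,0,0],255]]' >/dev/null; python3 -c "
from h import *
go(425.6,141.6,33,-112.5)"
```

```text
shift [ 1.5  1.2 20.5] turn [ 0.002 -0.002  0.002] t 19.6667 tcp [423.9 140.6  53.5] F [ 0.  -0.1 -1.8]
```

```bash
cat > z.py <<'E'
from h import *
import sys
o=get_obs();print(o["tcp_pos"][2].round(4),o["ft_force"].round(1),o["ft_torque"].round(2));sys.exit(int(o["ft_force"][2]>2))
E
python3 -m crank '[[[0,0,5],[0,0,0],255],[[0,0,10],[0,0,0],255],[[0,0,13],[0,0,0],255],[[0,0,16],[0,0,0],255],[[0,0,16],[0,0,0],255]]' >/dev/null; python3 z.py; python3 -m crank '[[[0,0,0.5],[0,0,0],255],[[0,0,1],[0,0,0],255],[[0,0,1.5],[0,0,0],255]]' >/dev/null; python3 z.py && python3 -m crank '[[[0,0,0.5],[0,0,0],255],[[0,0,1],[0,0,0],255]]' >/dev/null; python3 z.py && python3 -m crank '[[[0,0,0.5],[0,0,0],255],[[0,0,1],[0,0,0],255]]' >/dev/null; python3 z.py && python3 -m crank '[[[0,0,0.5],[0,0,0],255],[[0,0,1],[0,0,0],255]]' >/dev/null; python3 z.py
```

```text
0.0358 [ 0.1 -0.5 -2.6] [ 0.09 -0.02  0.  ]
0.0348 [-0.1  0.2 -2.1] [ 0.02 -0.02  0.02]
0.0338 [ 0.8 -0.6 -3.2] [0.08 0.03 0.02]
0.0328 [-0.2 -0.8 -0. ] [-0.1   0.08  0.  ]
0.0327 [-5.1 -1.4 24.7] [-0.15  0.98  0.03]
```

```bash
python3 -m crank '[[[0,0,-0.6],[0,0,0],255],[[0,0,-0.8],[0,0,0],255],[[0,0,-0.8],[0,0,0],100],[[0,0,-0.8],[0,0,0],0],[[0,0,-0.8],[0,0,0],0]]'; python3 -m crank '[[[0,0,0],[0,0,0],0],[[0,0,0],[0,0,0],0],[[0,0,0],[0,0,0],0],[[0,0,0],[0,0,0],0],[[0,0,0],[0,0,0],0]]';python3 -m crank '[[[0,0,-10],[0,0,0],0],[[0,0,-40],[0,0,0],0],[[0,0,-75],[0,0,0],0],[[0,0,-110],[0,0,0],0],[[0,0,-150],[0,0,0],0]]'
python3 -m crank '[[[0,30,-10],[0,0,0],0],[[0,60,-20],[0,0,0],0],[[0,90,-30],[0,0,0],0],[[0,110,-40],[0,0,0],0],[[0,110,-40],[0,0,0],0]]'
python3 - <<'E'
from h import *
for n in("top","side"):
    c=vision.camera(n);np.savez(f"{n}0.npz",W=cloud(c),C=c["color"])
    cv2.imwrite(f"pics/{n}5.png",c["color"])
E
python3 m.py 2>/dev/null|grep -e handle -e shoe -e bar
```

```text
t: 21.25
tcp_pos: [0.4229, 0.1405, 0.0325]
tool_rot: [0.831, 0.557, 0.0, 0.0]
ft_force: [-0.7, 0.6, -0.8]
opening: 0.687
gripper_force: 0.0
t: 21.67
tcp_pos: [0.4227, 0.1405, 0.0326]
tool_rot: [0.831, 0.557, -0.0, 0.0]
ft_force: [0.3, -0.4, -0.4]
opening: 1.002
gripper_force: 0.0
t: 22.08
tcp_pos: [0.4218, 0.14, 0.1836]
tool_rot: [0.831, 0.557, -0.001, -0.0]
ft_force: [1.0, 0.4, -1.4]
opening: 1.0
gripper_force: 0.0
t: 22.5
tcp_pos: [0.5288, 0.0963, 0.2244]
tool_rot: [0.832, 0.555, 0.002, 0.002]
ft_force: [0.9, 0.5, 0.1]
opening: 1.0
gripper_force: 0.0
 handle top 2180 (array([392. ,  56.5]), array([63.4, 36. ]), 6.63) [0.39269432 0.05552097 0.70471125]
 shoe top 0 (array([0., 0.]), array([0., 0.]), 0.0) [nan nan nan]
 bar 484 (array([387.9,  52.4]), array([115.9,  30.1]), 67.72)
 handle top 81 (array([422. , 143.2]), array([50.3, 23.7]), 71.27) [0.42598588 0.15119934 0.06911631]
 shoe top 91 (array([360.9,  -7.9]), array([18.8, 48.9]), 66.06) [ 0.3608791  -0.00309845  0.04623434]
 bar 336 (array([396.1,  90.3]), array([218.1,  49.3]), 70.19)
```

View pics/side5.png

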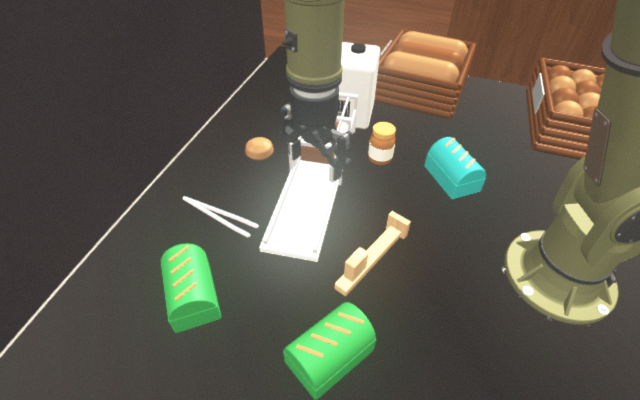

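The stick lies flat at (372,255), at its original place and clear of the slicer. The loaf is in the tunnel at (315,152), and the jar, tongs and roll are undisturbed. I'm handing the job in.

```bash
python3 -m crank '[[[0,0,0],[0,0,0],0],[[0,0,0],[0,0,0],0],[[0,0,0],[0,0,0],0]]' >/dev/null; python3 -c "
from rig import finish_job;print(finish_job())"
```

```text
the job is handed in; nothing more can be done
None
```

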